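# Pin the swing stop of the saw bench

### The arm

A 6-joint arm with a two-finger parallel gripper is mounted at the origin on the work surface. World frame = base frame: x ahead of the robot, y to its left, z up, the work surface at z = 0. Lengths are in mm, angles in rad, forces in N, time in s.
With the tool pointing down it reaches from about 325 to 775 mm from the base axis. Payload 9.3 kg.
Tool frame: the origin (TCP) lies at the very end of the fingers, on their centre line; the grasp point (between the pads) lies 19 mm behind it (manip.hold_point_z is the distance from the TCP to the grasp point, in mm); z points along the fingers, y is the direction in which the jaws open and shut (so a half turn about z gives the same grasp; the last joint's range is limited). The gripper opens to 85 mm and grips with 20 to 120 N. Pads are 22 mm wide; open, the fingers measure 114 mm over their backs; the gripper's body (76 mm by 85 mm) begins 54 mm behind the grasp point. The pads swing forward as they close: fully open they stand 13 mm farther back than shut.
Start: joints at [-1.344, 0.259, 0.021, 1.334, 0, 1.418], TCP at [203.897, -510.806, 231.279] pointing down, gripper open.
Joint ranges: [-3.04, 3.04], [-0.91, 1.82], [-1.04, 1.36], [-1.92, 1.95], [-1.52, 1.45], [-3.14, 3.14]. Speed limits (rad/s): [2.22, 2.22, 2.79, 3.14, 3.14, 3.14].

### API

Orientations are given as a unit quaternion [w, x, y, z].
In Python, from bench import status, viewer, manip gives the robot as it stands.
- The arm moves only by the shell command python3 -m inch 'ROWS'. ROWS is JSON, a list of rows, each a list of 7 numbers: the shift along the tool's x, y, z in m, then the turn, a rotation vector about the tool's x, y, z in degrees, then the finger opening in m, from 0 to 0.0854. A call has 1 to 10 rows; each row is the pose to reach, as a shift and turn from the pose commanded when the call began, along the tool's axes at that moment; what a row does not reach only later rows make up. A row lasts 1/8 s, in which the tool goes at most 62.5 mm and 10.7 degrees, less where a joint would pass 70% of its speed; a pose out of reach is approached as far as the arm can. A call with a gripper value outside its range is refused whole. The fingers move at their own pace and stop on an object; the grip force is fixed at half the most. Time passes only in rows, so rows that repeat a pose let the fingers close. It gives the time, the measured TCP pose, the force and the opening at its end, in the units of the state.
- status.get_obs(): the state, without advancing time (a new reading comes with each control period).
- viewer.get_image(name): name is "side" or "top"; returns the picture (420x560x3 uint8, blue, green, red); there is no depth.
- viewer.camera_model(name): a dict with "K" (3x3 intrinsics, pixels), "world_from_camera" (4x4, takes a point from camera to world coordinates). Camera axes: x right, y up, looking along -z (the intrinsics and any distortion apply to the point x, -y, -z); pixel columns grow to the right and rows downward; lengths in mm; the calibration is good to about 2 mm. A picture is of the moment at which its call begins. camera_model takes no time and is no camera call.
- manip.hand_in(): hands the job in, once; it reports no verdict.
The state is a dict: "clock": time; "qpos": joint angles; "joint_vel": joint speeds; "joint_torque": joint torques, N m; "ee_pos": TCP position; "ee_rot": TCP orientation; "contact_force": force on the tool from outside, world axes, zero at the start; "torque": the same for the moment, N m; "finger_gap": opening from 0.0 (shut) to 1.0 (fully open).
Only numpy, scipy, OpenCV 4.12 (cv2) and the standard library are available. Lean on these libraries where they do the work, as an engineer would, in place of code of your own. Each camera call takes 0.05 s, during which the arm holds its last target. There are 200 camera calls.

### The job

Swing the yellow stop arm fully home into its fork, then take the long pin with the red knob out of the wooden block and push it down through the fork and the arm until its flange sits flush on top of the fork, so that the arm is locked. Do not just let it drop in; let go of it when it is home, and leave the blue pin and the other things on the bench where they are.

Things in the scene. Friction and masses are not known exactly. Their poses are not given: they have to be found in the camera images.
- stop_base: Fixed aluminium swing-stop unit, 320 mm long along its y, with a profile rail 40 mm high along its +x side. Origin on the bench under its middle, z up. Arm pivot at y = +110 mm, fork at y = -110 mm, both at x = 0. Fork: lower block 60 x 60 mm, top at 32 mm; 16 mm gap for the arm; upper lug 60 x 60 x 10 mm, top at 58 mm; a web on the gap's +x side is the arm's stop.
- fork_hole (a point): Centre of the hole's mouth on top of the upper lug, 58 mm above the bench; axes those of stop_base. The hole, 15 mm diameter with 2 mm chamfer, runs on through the lower block. There a hidden spring ball catch, 24 mm above the bench (brass housing on the -y face), bears on the pin: it resists with up to about 10 N, so the pin must be pushed past it down to home, where it stays.
- stop_pivot (a point): Point on the arm's vertical pivot axis, level with the arm's upper face (45 mm above the bench); axes those of stop_base.
- swing_arm (a joint): Angle of the yellow arm in rad. 0: home, against the web in the fork, its hole in line with the fork's holes. It grows as the arm swings out towards stop_base's -x side (clockwise seen from above), to 1.2. Stiff pivot (about 0.12 N m): the arm stays where it is left.
- stop_handle (a point): Black upright round handle on the arm, 18 mm diameter, 55 mm tall, from 45 to 100 mm above the bench, 100 mm from the pivot axis; the point lies on its axis 85 mm above the bench. It moves with the arm.
- stop_hole (a point): Centre of the 15 mm hole near the arm's free end, on the arm's upper face (45 mm above the bench), 220 mm from the pivot axis. The arm is a flat bar 10 mm thick, 36 to 40 mm wide, between 35 and 45 mm above the bench.
- long_pin: The pin to use: steel, upright, shank 12 mm diameter and 50 mm long below the flange, its last 8 mm tapered to 5 mm; flange 30 mm diameter, 5 mm thick; above it a red round knob, 20 mm diameter, 40 mm tall (z = 5 to 45 mm). Origin at the centre of the flange's underside, z up. It starts loosely in the wooden block, flange on the block's top. About 0.1 kg.
- pin_tip (a point): Lower end of the red pin's shank, 50 mm below its flange.
- short_pin: Blue-knobbed pin, same head but the shank only 25 mm long: not for this job, leave it. Origin at the centre of the flange's underside. It stands in the other hole of the wooden block; which hole is which varies.
- pin_block: Fixed wooden block 50 x 180 x 56 mm (x, y, z), origin at the centre of its underside; two holes of 15 mm at y = -45 and +45 mm hold the pins.
- bolt_tin: Bystander: open tin with bolts, 68 mm diameter, 70 mm high. Origin at the centre of its underside.
- offcut: Bystander: aluminium profile offcut 100 x 40 x 40 mm, long along its x. Origin at the centre of its underside.
- angle_bracket: Bystander: steel angle bracket 60 x 50 x 60 mm. Origin at the centre of its foot's underside.

How it is judged:
By the outcome, as a careful person would: the job done as asked, in the order asked, and still so for the second after the job is handed in, with the robot touching nothing.
It also fails if it takes over 64 s, if anything falls off the work surface, if the arm or the gripper's body presses on something with over 40 N, if the wrist force passes 120 N, or if a joint passes its speed limit or range.

## Working session

There is one attempt and no reset: what is moved stays moved. The work goes in short steps, Python scripts to look and compute and a shell command to move; the robot and the scene stay as the last step left them, time stands still between calls to the robot, and variables do not carry over. Pictures are saved under pics/ and viewed, about 8 in all and at most 12, crops included, and the job is handed in when it is done.

```bash
mkdir -p pics; ls
cat > h.py <<'E'
import numpy as np,cv2
from bench import status,viewer,manip
def cam(n):
    c=viewer.camera_model(n);return np.array(c["K"]),np.array(c["world_from_camera"]),c
def ray(n,u,v):
    K,T,c=cam(n);d=np.linalg.inv(K)@[u,v,1];d=T[:3,:3]@[d[0],-d[1],-d[2]];return T[:3,3],d
def onz(n,u,v,z):
    o,d=ray(n,u,v);return o+d*(z-o[2])/d[2]
def px(n,p):
    K,T,c=cam(n);q=T[:3,:3].T@(np.array(p)-T[:3,3]);q=K@[q[0],-q[1],-q[2]];return q[:2]/q[2]
def tri(a,b):
    A=np.zeros((3,3));B=np.zeros(3)
    for n,(u,v) in (("side",a),("top",b)):
        o,d=ray(n,u,v);d=d/np.linalg.norm(d);P=np.eye(3)-np.outer(d,d);A+=P;B+=P@o
    return np.linalg.solve(A,B)
def totool(dw):
    from scipy.spatial.transform import Rotation as R
    q=status.get_obs()["ee_rot"];return R.from_quat([q[1],q[2],q[3],q[0]]).inv().apply(dw)
E
python3 - <<'E'
from h import *
a=viewer.get_image("top");b=viewer.get_image("side")
cv2.imwrite("pics/top0.png",a);cv2.imwrite("pics/side0.png",b)
np.set_printoptions(precision=3,suppress=True)
for n in("top","side"):print(cam(n))
print(status.get_obs(),manip.hold_point_z)
E
```

```text
pics
(array([[521.254,   0.   , 283.926],
       [  0.   , 521.254, 205.821],
       [  0.   ,   0.   ,   1.   ]]), array([[   0.025,    0.996,   -0.08 ,  450.091],
       [  -1.   ,    0.025,   -0.006,  -26.716],
       [  -0.004,    0.08 ,    0.997, 1432.308],
       [   0.   ,    0.   ,    0.   ,    1.   ]]), {'K': array([[521.254,   0.   , 283.926],
       [  0.   , 521.254, 205.821],
       [  0.   ,   0.   ,   1.   ]]), 'world_from_camera': array([[   0.025,    0.996,   -0.08 ,  450.091],
       [  -1.   ,    0.025,   -0.006,  -26.716],
       [  -0.004,    0.08 ,    0.997, 1432.308],
       [   0.   ,    0.   ,    0.   ,    1.   ]])})
(array([[407.276,   0.   , 277.786],
       [  0.   , 407.276, 210.265],
       [  0.   ,   0.   ,   1.   ]]), array([[ -0.912,   0.226,  -0.342, 223.864],
       [ -0.409,  -0.469,   0.783, 745.225],
       [  0.017,   0.854,   0.52 , 607.035],
       [  0.   ,   0.   ,   0.   ,   1.   ]]), {'K': array([[407.276,   0.   , 277.786],
       [  0.   , 407.276, 210.265],
       [  0.   ,   0.   ,   1.   ]]), 'world_from_camera': array([[ -0.912,   0.226,  -0.342, 223.864],
       [ -0.409,  -0.469,   0.783, 745.225],
       [  0.017,   0.854,   0.52 , 607.035],
       [  0.   ,   0.   ,   0.   ,   1.   ]])})
{'clock': 0.1, 'qpos': array([-1.344,  0.259,  0.021,  1.334,  0.   ,  1.418]), 'joint_vel': array([ 0.   , -0.003,  0.003, -0.   ,  0.001,  0.001]), 'joint_torque': array([  0.007, -55.669,  34.507,   0.012,  -0.   ,   0.   ]), 'ee_pos': array([ 203.843, -510.556,  230.704]), 'ee_rot': array([-0.001,  0.982,  0.189, -0.   ]), 'contact_force': array([-0.298, -0.02 , -0.917]), 'torque': array([ 0.028,  0.036, -0.052]), 'finger_gap': 0.9996318953257501} 18.700000000000003
```

View pics/top0.png

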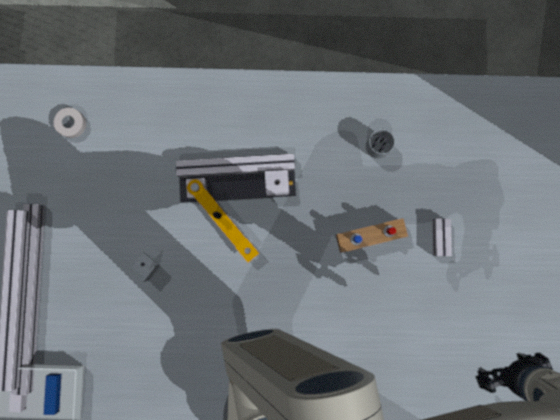

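View pics/side0.png

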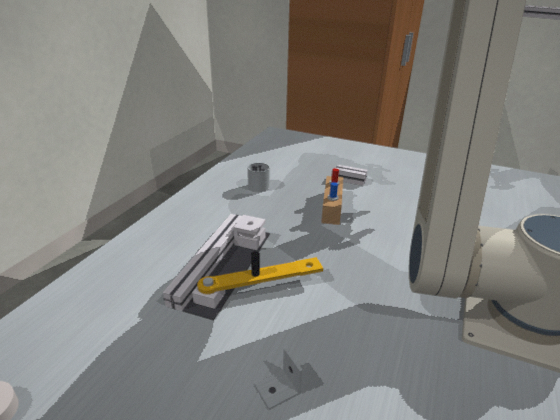

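The top view shows the red knob at (391,230), blue at (357,239), fork hole at (277,182), pivot at (195,187) and handle at (217,215). The side view has red at (335,175), the handle at (255,263) and the fork hole at (249,224). Next I'll measure these.

Run:
```python
from h import *
np.set_printoptions(precision=2,suppress=True)
a=cv2.imread("pics/top0.png");b=cv2.imread("pics/side0.png")
def cen(im,m,box):
    x0,y0,x1,y1=box;k=np.zeros(m.shape,np.uint8);k[y0:y1,x0:x1]=m[y0:y1,x0:x1]
    M=cv2.moments(k,True);return (M["m10"]/M["m00"],M["m01"]/M["m00"]),M["m00"]
def red(i):i=i.astype(int);return ((i[:,:,2]>2*i[:,:,1])&(i[:,:,2]>2*i[:,:,0])&(i[:,:,2]>70)).astype(np.uint8)
def blue(i):i=i.astype(int);return ((i[:,:,0]>1.5*i[:,:,2])&(i[:,:,0]>90)&(i[:,:,0]-i[:,:,2]>60)).astype(np.uint8)
def dark(i,t):return (i.max(2)<t).astype(np.uint8)
T={};S={}
T['red'],n1=cen(a,red(a),(375,215,410,245));S['red'],n2=cen(b,red(b),(320,160,350,190));print(n1,n2)
T['blue'],n1=cen(a,blue(a),(345,225,370,255));S['blue'],n2=cen(b,blue(b),(320,180,350,205));print(n1,n2)
T['handle'],n1=cen(a,dark(a,40),(208,206,226,224));S['handle'],n2=cen(b,dark(b,40),(245,245,265,280));print(n1,n2)
T['fork'],n1=cen(a,dark(a,90),(271,176,283,188));print(n1)
for k in T:print(k,T[k],S.get(k), tri(S[k],T[k]) if k in S else onz("top",*T[k],58))
print("red z",onz("top",*T['red'],95),"handle",onz("top",*T['handle'],85))
y=cv2.inRange(cv2.cvtColor(a,cv2.COLOR_BGR2HSV),(15,120,80),(35,255,255));
c=max(cv2.findContours(y,0,1)[0],key=cv2.contourArea);r=cv2.minAreaRect(c);print("arm",r,[onz("top",*p,45) for p in cv2.boxPoints(r)])
print("pivot",onz("top",195,187,45),"hole",onz("top",250,252,45))
o=np.zeros((600,800,3),np.uint8)
o[:,:400]=cv2.resize(a[150:270,175:255],(400,600),interpolation=2);o[:300,400:]=cv2.resize(a[160:205,260:320],(400,300),interpolation=2);o[300:,400:]=cv2.resize(b[210:255,220:280],(400,300),interpolation=2)
cv2.imwrite("pics/crop0.png",o)
```

```text
45.0 71.0
42.0 88.0
28.0 173.0
12.0
red (391.53333333333336, 230.42222222222222) (334.9154929577465, 174.8732394366197) [ 501.2  -298.83   81.06]
blue (357.6190476190476, 238.9047619047619) (333.5113636363636, 189.375) [ 477.45 -211.27   81.34]
handle (217.03571428571428, 214.82142857142858) (254.78612716763007, 262.83815028901734) [531.14 155.47  74.33]
fork (276.6666666666667, 181.91666666666666) None [623.61   2.45  58.  ]
red z [ 501.19 -295.88   95.  ] handle [530.54 154.05  85.  ]
arm ((221.5238037109375, 219.2338409423828), (99.35726928710938, 15.23111629486084), 50.110416412353516) [array([608.03, 251.23,  45.  ]), array([635.18, 220.92,  45.  ]), array([435.8 ,  43.95,  45.  ]), array([409.26,  74.14,  45.  ])]
pivot [606.08 221.15  45.  ] hole [436.41  68.45  45.  ]
```

View pics/crop0.png

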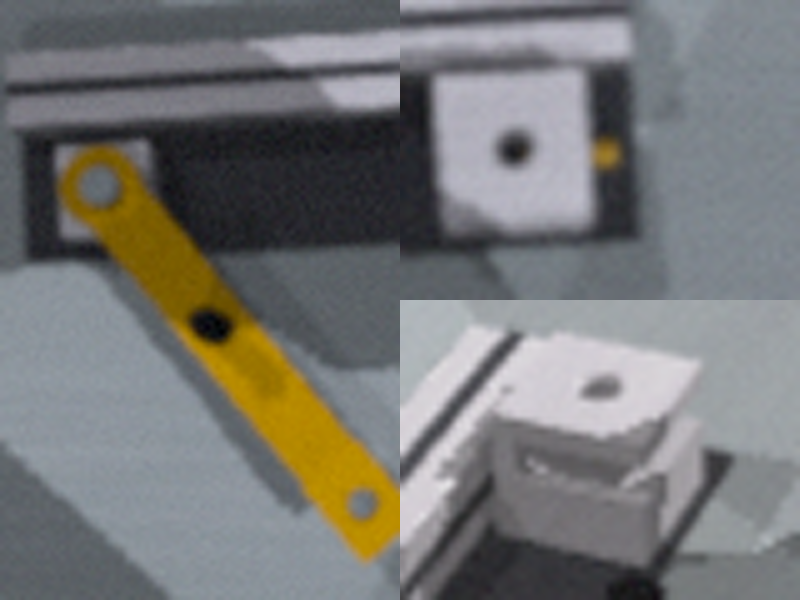

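The crop shows the fork hole at (277,182.2), pivot (195,187) and arm hole (247.6,250.6). That puts the arm about 0.93 rad out. I'll go above the handle.

```bash
python3 -m inch '[[0.55,-0.497,0,0,0,-19.6,0.045],[0.55,-0.497,0,0,0,-19.6,0.045],[0.55,-0.497,0,0,0,-19.6,0.045],[0.55,-0.497,0,0,0,-19.6,0.045],[0.55,-0.497,0,0,0,-19.6,0.045],[0.55,-0.497,0,0,0,-19.6,0.045],[0.55,-0.497,0,0,0,-19.6,0.045],[0.55,-0.497,0,0,0,-19.6,0.045],[0.55,-0.497,0,0,0,-19.6,0.045],[0.55,-0.497,0,0,0,-19.6,0.045]]'
python3 - <<'E'
from h import *
o=status.get_obs();print(totool(np.array([530.6,154.5,120])-o["ee_pos"]))
E
```

```text
clock: 1.35
ee_pos: [479.7, 52.4, 231.2]
ee_rot: [0.0, 0.936, 0.353, 0.0]
contact_force: [0.8, -1.3, 0.8]
finger_gap: 0.527
[105.67276214 -42.96436601 111.20111598]
```

```bash
python3 -m inch '[[0.053,-0.022,0.05,0,0,0,0.045],[0.106,-0.043,0.1,0,0,0,0.045],[0.106,-0.043,0.11,0,0,0,0.045],[0.106,-0.043,0.11,0,0,0,0.045],[0.106,-0.043,0.11,0,0,0,0.045]]'
python3 - <<'E'
from h import *
np.set_printoptions(precision=2,suppress=True)
o=status.get_obs();p=o["ee_pos"];print(p,totool(np.array([530.6,154.5,62])-p))
b=viewer.get_image("side");cv2.imwrite("pics/s1.png",cv2.resize(b[150:330,140:380],(800,600),interpolation=2))
E
```

```text
clock: 1.98
ee_pos: [530.4, 152.2, 121.9]
ee_rot: [0.0, 0.936, 0.353, 0.0]
contact_force: [-0.8, 0.6, 0.1]
finger_gap: 0.528
[530.36 152.17 121.94] [ 1.72 -1.61 59.93]
```

View pics/s1.png

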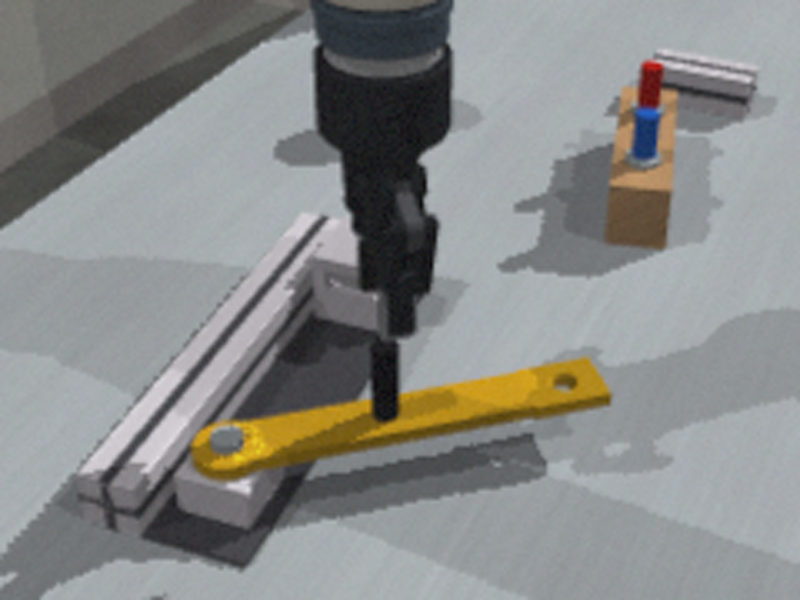

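The view shows the fingers directly over the black handle (crop (385,345)), with clearance on both sides. I'll descend and grasp.

```bash
python3 -m inch '[[0.002,-0.002,0.03,0,0,0,0.045],[0.002,-0.002,0.06,0,0,0,0.045],[0.002,-0.002,0.06,0,0,0,0.045],[0.002,-0.002,0.06,0,0,0,0.005],[0.002,-0.002,0.06,0,0,0,0.005],[0.002,-0.002,0.06,0,0,0,0.005],[0.002,-0.002,0.06,0,0,0,0.005]]'
python3 - <<'E'
from h import *
np.set_printoptions(precision=2,suppress=True)
o=status.get_obs();print(o["ee_pos"],o["finger_gap"],o["contact_force"])
P=np.array([606.1,221.1]);H=o["ee_pos"][:2];r=np.linalg.norm(H-P);print("r",r)
F=np.array([623.2,2.0]);a0=np.arctan2(*(H-P)[::-1]);a1=np.arctan2(*(F-P)[::-1]);print(np.degrees([a0,a1]))
for d in list(range(6,55,6))+[np.degrees(a1-a0),np.degrees(a1-a0)+3]:
    a=a0+np.radians(d);q=P+r*np.array([np.cos(a),np.sin(a)]);print(d,totool(np.r_[q-H,0]),q)
E
```

```text
clock: 2.9
ee_pos: [531.6, 155.2, 63.3]
ee_rot: [0.001, 0.936, 0.353, 0.001]
contact_force: [-0.1, -1.3, 5.8]
finger_gap: 0.196
[531.56 155.15  63.27] 0.19648779792705137 [-0.14 -1.29  5.76]
r 99.52317916376457
[-138.5   -85.54]
6 [ 0.57 10.4   0.02] [538.86 147.72]
12 [ 2.23 20.69  0.05] [546.9 141.1]
18 [ 4.96 30.74  0.08] [555.59 135.35]
24 [ 8.72 40.46  0.11] [564.83 130.54]
30 [13.47 49.72  0.14] [574.52 126.72]
36 [19.17 58.44  0.17] [584.56 123.94]
42 [25.75 66.52  0.2 ] [594.83 122.22]
48 [33.14 73.87  0.24] [605.23 121.58]
54 [41.25 80.4   0.27] [615.64 122.04]
52.962585420708066 [39.8  79.33  0.26] [613.84 121.88]
55.962585420708066 [44.05 82.35  0.28] [619.03 122.42]
```

```bash
python3 -m inch '[[0.0006,0.0104,0,0,0,-6,0.005],[0.0022,0.0207,0,0,0,-12,0.005],[0.005,0.0307,0,0,0,-18,0.005],[0.0087,0.0405,0,0,0,-24,0.005],[0.0135,0.0497,0,0,0,-30,0.005],[0.0192,0.0584,0,0,0,-36,0.005],[0.0257,0.0665,0,0,0,-42,0.005],[0.0331,0.0739,0,0,0,-48,0.005],[0.036,0.0764,0,0,0,-50,0.005],[0.036,0.0764,0,0,0,-50,0.005]]'
python3 - <<'E'
from h import *
np.set_printoptions(precision=2,suppress=True)
o=status.get_obs();p=o["ee_pos"];print(totool([613.8-p[0],121.9-p[1],0]),o["contact_force"],totool(o["contact_force"]))
E
```

```text
clock: 4.15
ee_pos: [609.2, 121.4, 63.3]
ee_rot: [0.001, 0.699, 0.715, 0.001]
contact_force: [0.5, -2.3, 6.0]
finger_gap: 0.195
[0.35 4.57 0.01] [ 0.53 -2.28  6.03] [-2.29  0.5  -6.03]
```

Now I'll push gently on past the expected home and watch the force.

```bash
python3 -m inch '[[0,0.003,0,0,0,-2,0.005],[0,0.005,0,0,0,-3,0.005],[0,0.006,0,0,0,-3,0.005],[0,0.007,0,0,0,-3,0.005],[0,0.007,0,0,0,-3,0.005]]'
```

```text
clock: 4.78
ee_pos: [614.5, 121.8, 63.3]
ee_rot: [0.0, 0.68, 0.733, -0.0]
contact_force: [-8.0, -1.4, 8.9]
finger_gap: 0.194
```

```bash
python3 -m inch '[[0,0.003,0,0,0,0,0.005],[0,0.003,0,0,0,0,0.005],[0,0.003,0,0,0,0,0.005]]'; python3 -m inch '[[0,-0.003,0,0,0,0,0.005],[0,-0.003,0,0,0,0,0.04],[0,-0.003,0,0,0,0,0.04],[0,-0.003,0,0,0,0,0.04],[0,-0.003,-0.06,0,0,0,0.04],[0,-0.003,-0.1,0,0,0,0.04]]'
python3 - <<'E'
from h import *
np.set_printoptions(precision=2,suppress=True)
o=status.get_obs();p=o["ee_pos"];print(totool([501.2-p[0],-297.3-p[1],0]),o["qpos"])
E
```

```text
clock: 5.15
ee_pos: [614.5, 121.7, 63.2]
ee_rot: [-0.001, 0.68, 0.733, -0.002]
contact_force: [-20.7, -3.8, 17.6]
finger_gap: 0.192
clock: 5.9
ee_pos: [615.5, 122.1, 163.3]
ee_rot: [0.0, 0.68, 0.733, 0.0]
contact_force: [1.3, 0.4, 0.5]
finger_gap: 0.472
[-409.49 -145.82   -0.17] [0.06 0.41 0.08 1.24 0.   1.56]
```

```bash
python3 -m inch '[[-0.409,-0.146,0,0,0,0,0.045],[-0.409,-0.146,0,0,0,0,0.045],[-0.409,-0.146,0,0,0,0,0.045],[-0.409,-0.146,0,0,0,0,0.045],[-0.409,-0.146,0,0,0,0,0.045],[-0.409,-0.146,0,0,0,0,0.045],[-0.409,-0.146,0,0,0,0,0.045],[-0.409,-0.146,0.035,0,0,0,0.045],[-0.409,-0.146,0.035,0,0,0,0.045],[-0.409,-0.146,0.035,0,0,0,0.045]]'
python3 - <<'E'
from h import *
np.set_printoptions(precision=2,suppress=True)
o=status.get_obs();print(o["qpos"],o["ee_rot"])
a=viewer.get_image("top");b=viewer.get_image("side")
O=np.zeros((600,800,3),np.uint8);O[:,:400]=cv2.resize(b[110:230,290:370],(400,600),interpolation=2)
O[:300,400:]=cv2.resize(a[150:225,180:280+0],(400,300),interpolation=2);O[300:,400:]=cv2.resize(b[205:295,180:300],(400,300),interpolation=2)
cv2.imwrite("pics/s2.png",O);cv2.imwrite("pics/top2.png",a)
E
```

```text
clock: 7.15
ee_pos: [501.0, -296.5, 127.1]
ee_rot: [0.0, 0.679, 0.734, 0.0]
contact_force: [-0.4, -0.7, 1.2]
finger_gap: 0.529
[-0.68  0.36 -0.1   1.11  0.    0.82] [0.   0.68 0.73 0.  ]
```

View pics/s2.png

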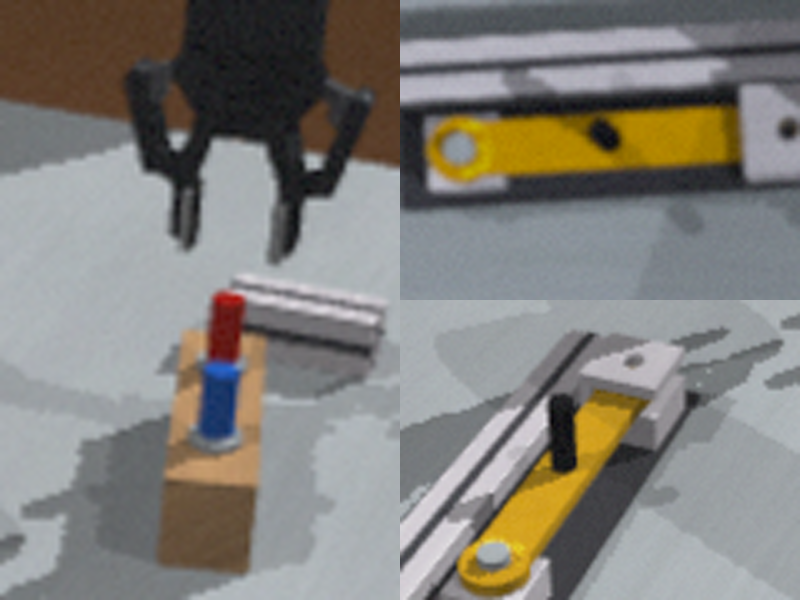

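The arm is in the fork (hole at crop (788,128)), and the jaws straddle the red knob (crop (228,325)). I'll descend, grasp and lift slightly.

```bash
python3 -m inch '[[-0.001,0,0.03,0,0,0,0.045],[-0.001,0,0.061,0,0,0,0.045],[-0.001,0,0.061,0,0,0,0.045],[-0.001,0,0.061,0,0,0,0.045],[-0.001,0,0.061,0,0,0,0.005],[-0.001,0,0.061,0,0,0,0.005],[-0.001,0,0.061,0,0,0,0.005],[-0.001,0,0.061,0,0,0,0.005]]'
python3 -m inch '[[0,0,-0.03,0,0,0,0.005],[0,0,-0.06,0,0,0,0.005],[0,0,-0.09,0,0,0,0.005],[0,0,-0.09,0,0,0,0.005],[0,0,-0.09,0,0,0,0.005]]'
python3 - <<'E'
from h import *
np.set_printoptions(precision=2,suppress=True)
o=status.get_obs();p=o["ee_pos"];print(totool([623.2-p[0],2-p[1],0]))
a=viewer.get_image("top");b=viewer.get_image("side");cv2.imwrite("pics/top3.png",a);cv2.imwrite("pics/side3.png",b)
O=cv2.resize(b[90:225,270:390],(530,600),interpolation=2)
cv2.imwrite("pics/s3.png",O)
E
```

```text
clock: 8.25
ee_pos: [501.3, -298.2, 66.8]
ee_rot: [0.001, 0.68, 0.734, 0.0]
contact_force: [-0.1, 0.3, 4.8]
finger_gap: 0.217
clock: 8.88
ee_pos: [500.4, -297.7, 154.8]
ee_rot: [-0.0, 0.68, 0.733, -0.0]
contact_force: [-0.3, 0.0, -1.1]
finger_gap: 0.216
[289.51 145.24   0.02]
```

View pics/s3.png

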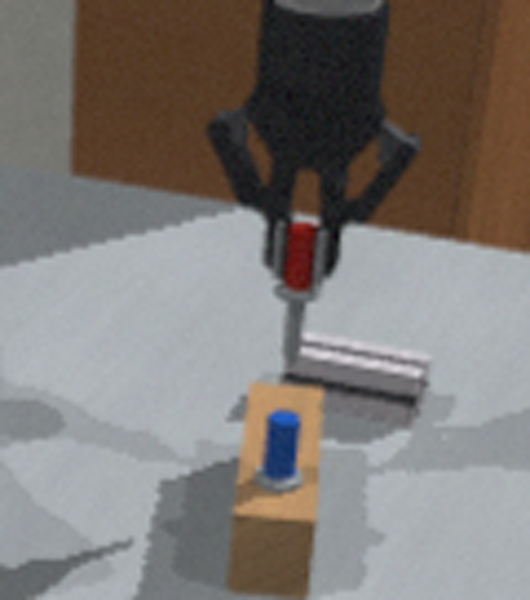

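The pin is held upright (flange at (297,293), tip at (291,370)), and the blue pin is undisturbed. Now to above the fork.

```bash
python3 -m inch '[[0.02,0.01,-0.03,0,0,0,0.005],[0.072,0.036,-0.03,0,0,0,0.005],[0.12,0.06,-0.03,0,0,0,0.005],[0.17,0.085,-0.03,0,0,0,0.005],[0.22,0.11,-0.03,0,0,0,0.005],[0.26,0.13,-0.02,0,0,0,0.005],[0.289,0.145,0,0,0,0,0.005],[0.289,0.145,0.022,0,0,0,0.005],[0.289,0.145,0.022,0,0,0,0.005],[0.289,0.145,0.022,0,0,0,0.005]]'
python3 - <<'E'
from h import *
np.set_printoptions(precision=2,suppress=True)
a=viewer.get_image("top");b=viewer.get_image("side");cv2.imwrite("pics/top4.png",a);cv2.imwrite("pics/side4.png",b)
p=status.get_obs()["ee_pos"]
print(p,"hole px side",px("side",[623.2,2,58]),"tip exp",px("side",[p[0],p[1],p[2]-60.8]))
O=cv2.resize(b[160:250,200:320],(800,600),interpolation=2)
cv2.imwrite("pics/s4.png",O)
E
```

```text
clock: 10.22
ee_pos: [623.3, 0.9, 133.6]
ee_rot: [-0.0, 0.68, 0.733, -0.0]
contact_force: [-0.2, -0.1, -0.3]
finger_gap: 0.216
[623.62   0.72 134.19] hole px side [249.76 222.48] tip exp [249.72 216.91]
```

View pics/s4.png

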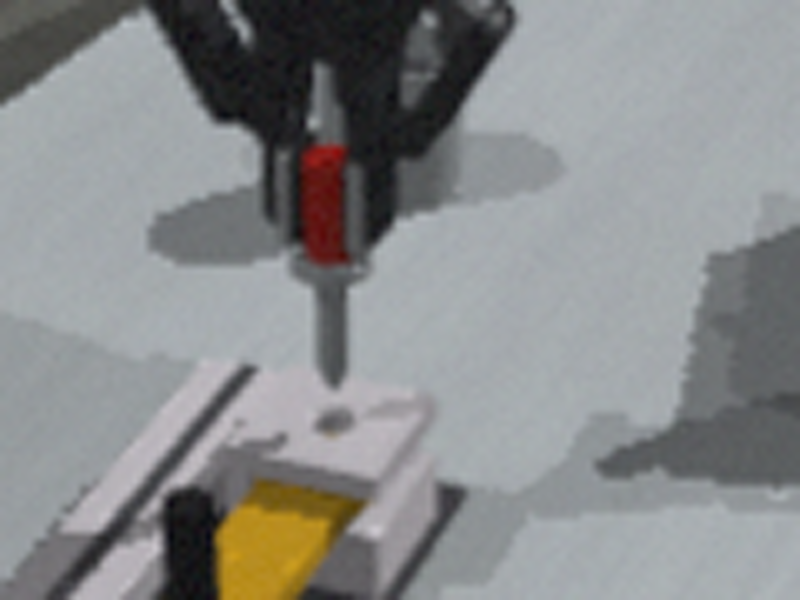

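The tip (crop (335,388)) is in line with the hole (335,422). I'll shift 1 mm in y and start inserting slowly while watching the lateral forces.

```bash
python3 -m inch '[[0.001,0,0,0,0,0,0.005],[0.001,0,0.006,0,0,0,0.005],[0.001,0,0.012,0,0,0,0.005],[0.001,0,0.018,0,0,0,0.005],[0.001,0,0.023,0,0,0,0.005],[0.001,0,0.023,0,0,0,0.005]]'; python3 -m inch '[[0,0,0.003,0,0,0,0.005],[0,0,0.006,0,0,0,0.005],[0,0,0.006,0,0,0,0.005]]'
```

```text
clock: 11.08
ee_pos: [623.1, 2.3, 109.7]
ee_rot: [-0.0, 0.68, 0.733, -0.0]
contact_force: [-0.0, 0.7, -1.6]
finger_gap: 0.22
clock: 11.45
ee_pos: [623.1, 2.3, 104.1]
ee_rot: [-0.0, 0.68, 0.733, -0.0]
contact_force: [0.5, -0.7, -1.2]
finger_gap: 0.22
```

```bash
python3 -m inch '[[0,0,0.003,0,0,0,0.005],[0,0,0.006,0,0,0,0.005],[0,0,0.009,0,0,0,0.005],[0,0,0.012,0,0,0,0.005],[0,0,0.012,0,0,0,0.005]]'; python3 -m inch '[[0,0,0.003,0,0,0,0.005],[0,0,0.006,0,0,0,0.005],[0,0,0.009,0,0,0,0.005],[0,0,0.009,0,0,0,0.005]]'
```

```text
clock: 12.08
ee_pos: [623.2, 2.3, 92.0]
ee_rot: [-0.0, 0.68, 0.733, -0.0]
contact_force: [-0.2, 0.1, -1.0]
finger_gap: 0.216
clock: 12.58
ee_pos: [623.2, 2.3, 83.0]
ee_rot: [-0.0, 0.68, 0.733, -0.0]
contact_force: [1.2, 0.6, -1.8]
finger_gap: 0.217
```

```bash
python3 -m inch '[[0,0,0.003,0,0,0,0.005],[0,0,0.006,0,0,0,0.005],[0,0,0.008,0,0,0,0.005],[0,0,0.01,0,0,0,0.005],[0,0,0.01,0,0,0,0.005]]'; python3 -m inch '[[0,0,0.002,0,0,0,0.005],[0,0,0.004,0,0,0,0.005],[0,0,0.005,0,0,0,0.005],[0,0,0.006,0,0,0,0.005],[0,0,0.006,0,0,0,0.005]]'
```

```text
clock: 13.2
ee_pos: [623.8, 2.6, 73.5]
ee_rot: [0.0, 0.68, 0.734, 0.001]
contact_force: [2.4, 2.4, 1.4]
finger_gap: 0.217
clock: 13.82
ee_pos: [623.9, 2.6, 68.8]
ee_rot: [0.001, 0.68, 0.734, 0.001]
contact_force: [0.5, 3.5, 12.4]
finger_gap: 0.216
```

```bash
python3 -m inch '[[0,0,0.001,0,0,0,0.005],[0,0,0.002,0,0,0,0.005],[0,0,0.003,0,0,0,0.005],[0,0,0.003,0,0,0,0.005]]'
python3 - <<'E'
from h import *
b=viewer.get_image("side");cv2.imwrite("pics/s5.png",cv2.resize(b[190:265,205:305],(800,600),interpolation=2))
E
```

```text
clock: 14.32
ee_pos: [624.0, 2.7, 68.6]
ee_rot: [0.002, 0.68, 0.734, 0.002]
contact_force: [-8.2, 3.6, 36.1]
finger_gap: 0.22
```

View pics/s5.png

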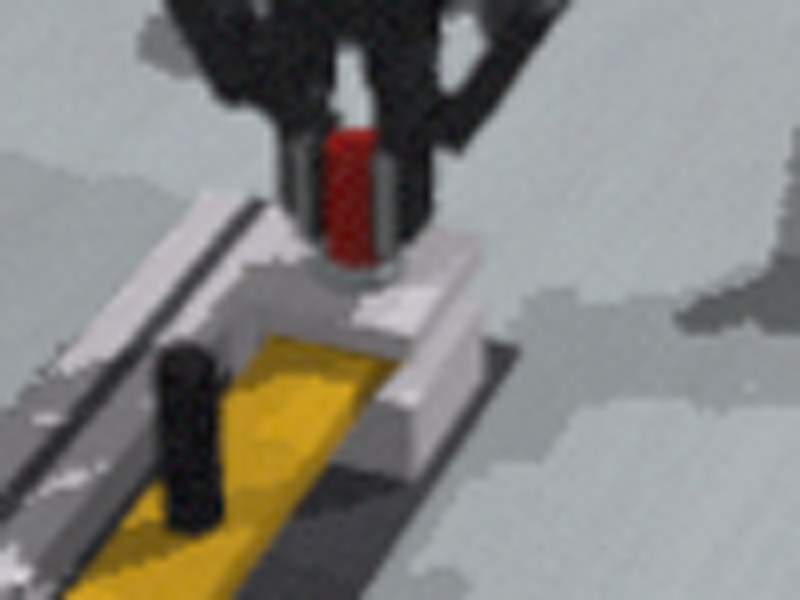

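The flange (crop (350,275)) is on the lug. There is a hard stop at 36 N, at the predicted height. I'll unload, release and retreat.

```bash
python3 -m inch '[[0,0,-0.003,0,0,0,0.005],[0,0,-0.004,0,0,0,0.005],[0,0,-0.004,0,0,0,0.045],[0,0,-0.004,0,0,0,0.045],[0,0,-0.004,0,0,0,0.045],[0,0,-0.004,0,0,0,0.045],[0,0,-0.05,0,0,0,0.045],[0,0,-0.1,0,0,0,0.045],[-0.06,0,-0.14,0,0,0,0.045],[-0.12,0,-0.15,0,0,0,0.045]]'
python3 -m inch '[[-0.06,-0.03,0,0,0,0,0.045],[-0.12,-0.06,0,0,0,0,0.045],[-0.12,-0.06,0,0,0,0,0.045],[-0.12,-0.06,0,0,0,0,0.045]]'
python3 - <<'E'
from h import *
np.set_printoptions(precision=1,suppress=True)
a=viewer.get_image("top");b=viewer.get_image("side");cv2.imwrite("pics/top6.png",a)
O=np.zeros((600,800,3),np.uint8);O[:,:400]=cv2.resize(b[190:280,220:280],(400,600),interpolation=2)
O[:300,400:]=cv2.resize(a[150:225,215:315],(400,300),interpolation=2);O[300:,400:]=cv2.resize(b[140:260,200:360],(400,300),interpolation=2)
cv2.imwrite("pics/s6.png",O)
i=b.astype(int);m=((i[:,:,2]>2*i[:,:,1])&(i[:,:,2]>2*i[:,:,0])&(i[:,:,2]>70)).astype(np.uint8);m[:150]=0;m[300:]=0
print("red side",cv2.boundingRect(m),"expect top/bottom of knob",px("side",[623.5,2.5,103]),px("side",[623.5,2.5,63]))
E
```

```text
clock: 15.62
ee_pos: [632.5, -110.8, 215.5]
ee_rot: [0.002, 0.679, 0.734, 0.001]
contact_force: [1.4, -0.7, -0.3]
finger_gap: 0.528
clock: 16.12
ee_pos: [580.8, -235.1, 212.6]
ee_rot: [-0.0, 0.68, 0.733, 0.0]
contact_force: [0.0, -0.3, 0.2]
finger_gap: 0.528
red side (246, 206, 7, 17) expect top/bottom of knob [249.2 206.9] [249.5 220.8]
```

View pics/s6.png

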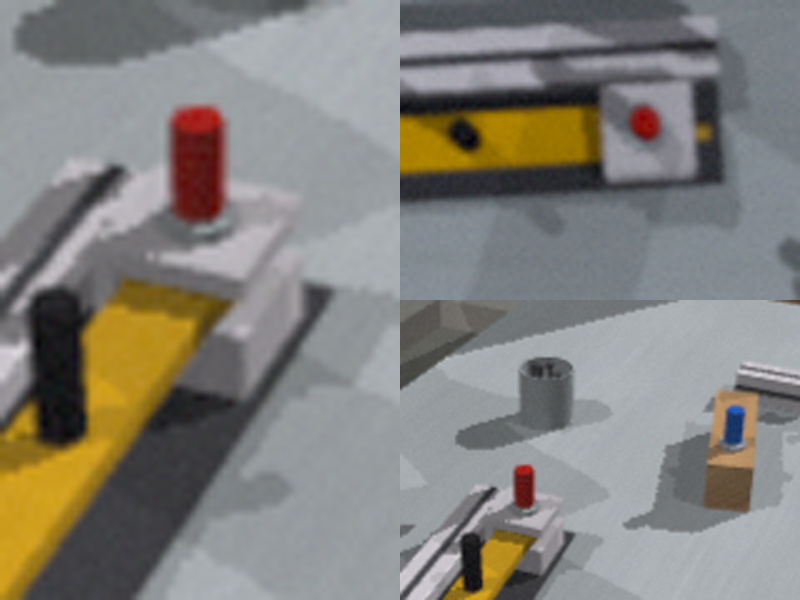

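The pin is upright and its flange is flat on the lug (crop (200,225)). The arm is home, the blue pin is in its block, and the robot is clear. I'll hand in.

```bash
python3 -c "
from bench import manip;print(manip.hand_in())"
```

```text
the job is handed in; nothing more can be done
None
```

The arm is locked and the job is handed in, at about 16 s of the 64 s allowed.

- **Arm:** I swung the yellow arm home by its handle, until it stopped against the web at about 20 N and stayed there.
- **Pin:** I took the red pin out of the block and lowered it, still gripped, through the fork and the arm. It stopped hard at 36 N, at a tool height of 68.6 mm; I had expected 68.8 mm with the flange on the lug. I then let go and backed away.
- **Last checks:** The final pictures show the pin upright with its flange flat on the fork and the arm home. The blue pin is in its hole, and the tin looks undisturbed. The offcut is partly in view and looks unmoved; I did not check the angle bracket after the start.
- **Spring catch:** The force readings at the end of each move never showed it clearly. I read it as passed because the pin stopped at the expected height.

No check failed or disagreed.

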